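# Open the clicking gate and clear a jammed feed tube

### The job

A wooden plug is jammed in the clear feed tube. First turn the orange knob counterclockwise until it clicks past its detent and the yellow gate stays open, then take the push rod by its wooden handle and push it through the tube from the flared mouth, handle right up to the mouth, so that the plug drops into the blue catch tray. Let go of the rod at the end; it may stay in the tube.

Things in the scene. Friction and masses are not known exactly. Their poses are not given: they have to be found in the camera images.
- feeder: Grey base plate 100 x 205 x 8 mm fixed to the bench, with a level clear tube (bore 22, outside 30, 90 mm long) in aluminium saddles and a blue catch tray under its outlet. Origin at bench height below the middle of the tube; y runs along the tube from outlet (-y) to mouth (+y), z up. Tube axis at x = 0, 75 mm up. Beside the knob, bridge, spring strut and its post reach 112 mm up.
- mouth (a point): Centre of the flared mouth where the rod goes in, 53 mm along +y from the feeder's origin, 75 mm above the bench. The flare opens to about 37 mm across and narrows to the 22 mm bore within 10 mm. Push along the feeder's -y axis. Same axes as the feeder.
- outlet (a point): Centre of the tube's outlet end, 45 mm along -y from the feeder's origin, 75 mm above the bench. The curved yellow gate hangs 9 mm in front of it while shut.
- catch_floor (a point): Centre of the inner floor of the blue catch tray, 100 mm along -y from the feeder's origin, 12 mm above the bench; inside 84 x 84 mm, walls 32 mm high above the floor (rim 44 mm above the bench).
- gate_knob (a joint): Angle of the orange knob on its vertical axis, rad. 0 = shut (bar across the tube, white pointer at the red dot); grows counterclockwise from above to the stop at 1.3 = open (bar nearly along the tube). An over-centre spring holds it at either stop: about 0.25 N m to start it, falling to nothing half-way, at 0.65. Let go before that it springs back; past it, it snaps on to 1.3.
- knob_grip (a point): Point to grip on the knob's axis, above the tube 25 mm short of the feeder's middle toward -y, 129 mm above the bench. The bar is 56 mm long along this point's x axis, 16 mm thick along its y axis and 30 mm high (111 to 141 mm above the bench). Turns with the knob.
- plug_centre (a point): Centre of the wooden plug, a cylinder 20 mm in diameter and 30 mm long, jammed inside the tube by a leaf spring (about 4 N to slide it); its axis is this point's y axis. At the start it lies 8 to 20 mm from the feeder's middle toward the mouth.
- rod_handle (a point): Centre of the push rod's square wooden handle, 26 x 26 mm, 70 mm long along this point's y axis; 13 mm above the bench as it lies. The aluminium rod (10 mm thick, in line with the handle's middle, with an 18 mm brass collar 6 mm long at the handle) runs out along -y. Whole tool about 0.12 kg, its weight mostly in the handle.
- rod_tip (a point): Free end of the push rod, 155 mm along -y from the handle's centre, 120 mm beyond the handle's front face.

How it is judged:
By the outcome, as a careful person would: the job done as asked, in the order asked, and still so for the second after the job is handed in, with the robot touching nothing.
It also fails if it takes over 51 s, if anything falls off the work surface, if the arm or the gripper's body presses on something with over 40 N, if the wrist force passes 120 N, or if a joint passes its speed limit or range.

### The arm

A 7-joint arm with a two-finger parallel gripper is mounted at the origin on the work surface; the furniture and walls round the work are solid. World frame = base frame: x ahead of the robot, y to its left, z up, the work surface at z = 0. Lengths are in m, angles in rad, forces in N, time in s.
With the tool pointing down it reaches from about 0.4 to 0.85 m from the base axis. Payload 4.5 kg.
Tool frame: the origin (TCP) lies at the very end of the fingers, on their centre line; the grasp point (between the pads) lies 19 mm behind it; z points along the fingers, x is the direction in which the jaws open and shut, and the axes are right-handed (so a half turn about z gives the same grasp; the last joint's range is limited). The gripper opens to 85 mm and grips with 20 to 120 N. Pads are 22 mm wide; open, the fingers measure 114 mm over their backs; the gripper's body (76 mm by 85 mm) begins 54 mm behind the grasp point. The pads swing forward as they close: fully open they stand 13 mm farther back than shut.
Start: joints at [-1.314, 0.689, -0.195, 1.565, 0.157, 0.902, -0.215], TCP at [0.138, 0.61, 0.231] pointing down, gripper open.
Joint ranges: [-3.01, 3.01], [-0.46, 2.08], [-1.47, 1.51], [0.13, 2.56], [-1, 4.14], [0.04, 2.09], [-2.66, 2.66]. Speed limits (rad/s): [2.57, 2.57, 3.14, 3.14, 3.14, 3.14, 3.14].

### API

Orientations are given as a unit quaternion [x, y, z, w].
In Python, from rig import robot gives the robot as it stands.
- The arm moves only by the shell command python3 -m pendant 'ROWS' [FORCE]. ROWS is JSON, a list that holds one entry, the list of rows, each a list of 5 numbers: the finger opening in m, from 0 to 0.0854, then the shift along the tool's x, y, z in m, then the turn about the tool's z in rad. In form: [[[gripper, dx, dy, dz, yaw], ...]]. A call has exactly 5 rows; each row is the pose to reach, as a shift and turn from the pose commanded when the call began, along the tool's axes at that moment; what a row does not reach only later rows make up. A row lasts 1/12 s, in which the tool goes at most 41.7 mm and 7.16 degrees, less where a joint would pass 70% of its speed; a pose out of reach is approached as far as the arm can. A call with a gripper value outside its range is refused whole. The fingers move at their own pace and stop on an object; FORCE is the grip in N (left out, the last holds). Time passes only in rows, so rows that repeat a pose let the fingers close, or fill a call up. It gives the time, the measured TCP pose, the force and the opening at its end, in the units of the state.
- robot.observe(): the state, without advancing time (a new reading comes with each control period).
- robot.get_image(name): name is "side" or "top"; returns the picture (384x512x3 uint8, red, green, blue); there is no depth.
- robot.camera_model(name): a dict with "intrinsics" (3x3 intrinsics, pixels), "xyz" and "orientation" of the camera in the world. Camera axes: x right, y down, z forward; pixel columns grow to the right and rows downward; lengths in m; the calibration is good to about 2 mm. A picture is of the moment at which its call begins. camera_model takes no time and is no camera call.
- robot.finish_job(): hands the job in, once; it reports no verdict.
The state is a dict: "time_s": time; "joint_positions": joint angles; "qvel": joint speeds; "joint_efforts": joint torques, N m; "position": TCP position; "eef_rot": TCP orientation; "contact_force": force on the tool from outside, world axes, zero at the start; "moment": the same for the moment, N m; "width": finger opening in m.
Only numpy, scipy, OpenCV 4.12 (cv2) and the standard library are available. Lean on these libraries where they do the work, as an engineer would, in place of code of your own. Each camera call takes 0.05 s, during which the arm holds its last target.

## Working session

There is one attempt and no reset: what is moved stays moved. The work goes in short steps, Python scripts to look and compute and a shell command to move; the robot and the scene stay as the last step left them, time stands still between calls to the robot, and variables do not carry over. Pictures are saved under pics/ and viewed, and the job is handed in when it is done.

```bash
ls; mkdir -p pics; python3 - <<'E'
from rig import robot
import cv2
s=robot.observe(); print(s)
for n in("side","top"):
    im=robot.get_image(n); cv2.imwrite(f"pics/{n}0.png",cv2.cvtColor(im,cv2.COLOR_RGB2BGR)); print(robot.camera_model(n))
E
```

```text
pics
{'time_s': 0.0, 'joint_positions': array([-1.31419596,  0.69000323, -0.1944879 ,  1.566361  ,  0.15733514,
        0.90248637, -0.21507836]), 'qvel': array([ 0.00144132,  0.00066993,  0.00151644,  0.00090284, -0.00047879,
        0.00050287,  0.00033362]), 'joint_efforts': array([-2.85412616e-04, -5.39600623e+01, -1.26651619e+00, -1.58538151e+01,
        9.16808465e-03,  9.33792646e-03,  1.19874764e-05]), 'position': array([0.13802886, 0.60889783, 0.23046686]), 'eef_rot': array([ 7.81298117e-01,  6.24157339e-01, -6.70128422e-04,  6.47982893e-04]), 'contact_force': array([0.62137229, 0.26051691, 0.1365836 ]), 'moment': array([0.04234526, 0.04149709, 0.02915961]), 'width': 0.08560973383606842}
{'intrinsics': array([[415.0451681 ,   0.        , 254.65190705],
       [  0.        , 415.0451681 , 189.1103437 ],
       [  0.        ,   0.        ,   1.        ]]), 'xyz': array([0.45272913, 0.76505172, 0.55799924]), 'orientation': array([-0.01746197,  0.87428391, -0.48506098,  0.00621108])}
{'intrinsics': array([[364.52064076,   0.        , 262.75239816],
       [  0.        , 364.52064076, 192.49914148],
       [  0.        ,   0.        ,   1.        ]]), 'xyz': array([0.31900321, 0.0347947 , 1.00795796]), 'orientation': array([-0.69495781,  0.71283073, -0.07083726,  0.06235452])}
```

View pics/side0.png

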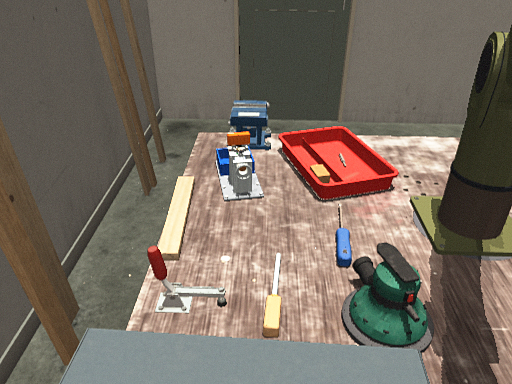

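View pics/top0.png

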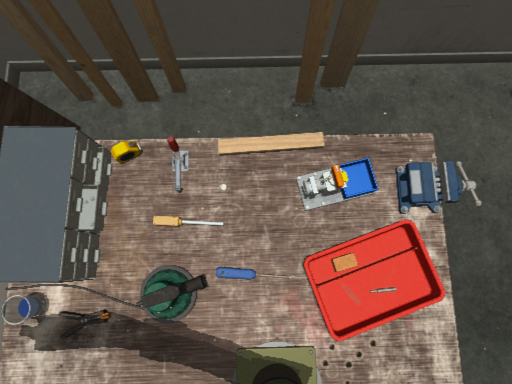

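```bash
cat > h.py <<'E'
import numpy as np,cv2
from scipy.spatial.transform import Rotation as R
from rig import robot
def cam(n):
    c=robot.camera_model(n); return c["intrinsics"],c["xyz"],R.from_quat(c["orientation"]).as_matrix()
def proj(n,P):
    K,t,M=cam(n); p=K@(M.T@(np.asarray(P)-t)); return p[:2]/p[2]
def ray(n,uv,z):
    K,t,M=cam(n); d=M@np.linalg.inv(K)@np.array([uv[0],uv[1],1.]); return t+d*(z-t[2])/d[2]
def snap(n,name,crop=None,s=1):
    im=cv2.cvtColor(robot.get_image(n),cv2.COLOR_RGB2BGR); cv2.imwrite(f"pics/{name}_raw.png",im)
    if crop: 
        a,b,c,d=crop; im=im[b:d,a:c]
    im=cv2.resize(im,None,fx=s,fy=s,interpolation=cv2.INTER_CUBIC); cv2.imwrite(f"pics/{name}.png",im); return im
E
python3 - <<'E'
from h import *
for n in("side","top"): print(n,proj(n,[.138,.609,.23]),proj(n,[0,0,0]))
for uv in[(167,221),(223,224),(323,187),(360,178),(338,176)]: print(uv,ray("top",uv,.013))
im=cv2.imread("pics/top0.png")
a=im[140:230,280:390]; cv2.imwrite("pics/t1.png",cv2.resize(a,None,fx=7,fy=6.5,interpolation=cv2.INTER_CUBIC))
a=im[200:245,140:240]; cv2.imwrite("pics/t2.png",cv2.resize(a,None,fx=7,fy=7,interpolation=cv2.INTER_CUBIC))
im=cv2.imread("pics/side0.png")
a=im[95:205,190:300]; cv2.imwrite("pics/s1.png",cv2.resize(a,None,fx=5.4,fy=5.4,interpolation=cv2.INTER_CUBIC))
E
```

```text
side [699.05505558 473.24092819] [467.1814926  224.71684725]
top [-28.40361614 362.91469341] [275.884571   388.93275983]
(167, 221) [0.43596951 0.28382394 0.013     ]
(223, 224) [0.42389475 0.13112555 0.013     ]
(323, 187) [ 0.5203017  -0.14826571  0.013     ]
(360, 178) [ 0.54354312 -0.2537696   0.013     ]
(338, 176) [ 0.55078881 -0.19226667  0.013     ]
```

View pics/t1.png

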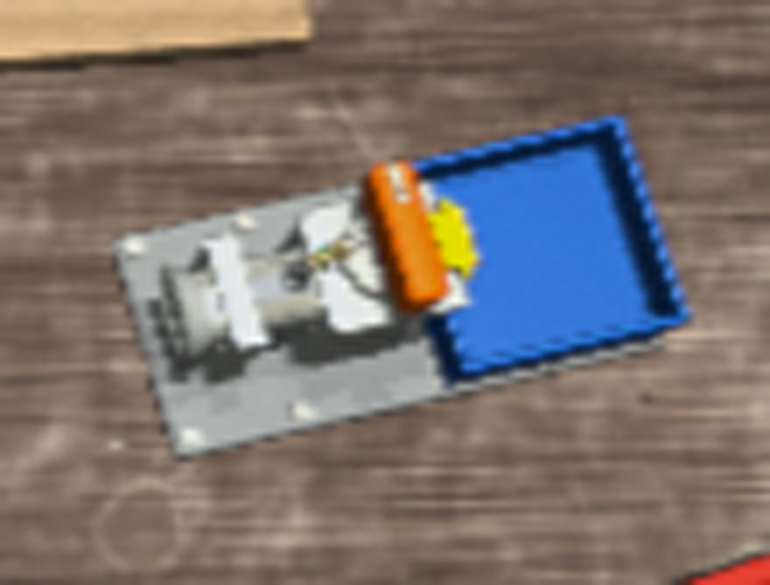

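View pics/t2.png

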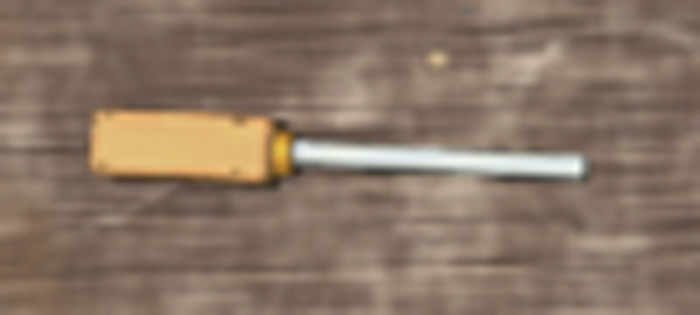

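View pics/s1.png

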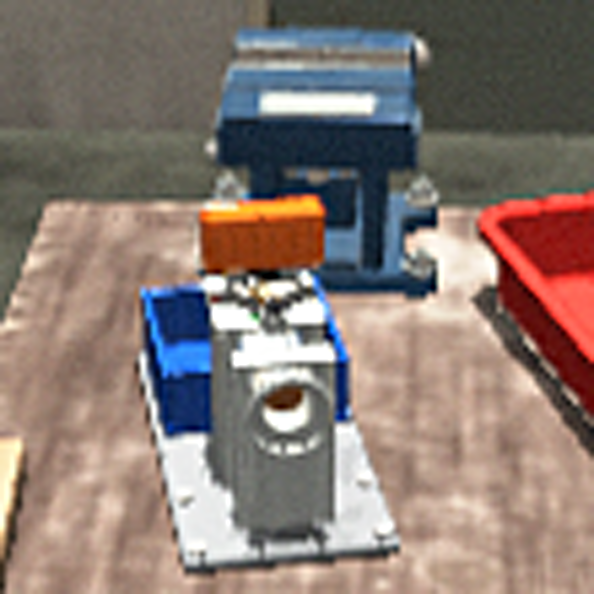

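```bash
python3 - <<'E'
from h import *
im=cv2.imread("pics/top0.png"); hsv=cv2.cvtColor(im,cv2.COLOR_BGR2HSV)
def big(m,roi):
    z=np.zeros_like(m); a,b,c,d=roi; z[b:d,a:c]=m[b:d,a:c]
    cs=cv2.findContours(z,cv2.RETR_EXTERNAL,cv2.CHAIN_APPROX_NONE)[0]; return max(cs,key=cv2.contourArea)
def rect(m,roi,z,name,n="top"):
    c=big(m,roi).reshape(-1,2)
    P=np.array([ray(n,p,z)[:2] for p in c])*1000
    r=cv2.minAreaRect(P.astype(np.float32)); M=cv2.moments(big(m,roi)); cen=(M['m10']/M['m00'],M['m01']/M['m00'])
    print(name,r,"centroid",ray(n,cen,z)[:2]*1000, cen); print(cv2.boxPoints(r).round(1).tolist())
roi=(285,145,385,225)
rect(cv2.inRange(hsv,(100,120,50),(125,255,255)),roi,.044,"tray")
rect(cv2.inRange(hsv,(5,180,120),(17,255,255)),roi,.141,"bar")
rect(cv2.inRange(hsv,(10,90,130),(25,200,255)),(140,200,200,240),.026,"handle")
rect(cv2.inRange(hsv,(0,0,150),(180,60,255)),(182,210,235,235),.018,"rod")
f=lambda x,y:ray("top",(x/7+280,y/6.5+140),.008)[:2]*1000
print("plate",f(118,240),f(178,457),f(690,318))
E
```

```text
tray ((537.9530639648438, -233.6259765625), (93.72293853759766, 99.78478240966797), 12.648660659790039) centroid [ 536.78244988 -241.57000597] (358.81873798287006, 177.94336654431044)
[[481.29998779296875, -195.1999969482422], [503.20001220703125, -292.6000061035156], [594.5999755859375, -272.0], [572.7999877929688, -174.6999969482422]]
bar ((522.987060546875, -163.29891967773438), (54.28953170776367, 15.744776725769043), 11.895812034606934) centroid [ 518.21983048 -163.44067177] (338.22995780590713, 177.09071729957805)
[[494.79998779296875, -161.1999969482422], [498.0, -176.60000610351562], [551.2000122070312, -165.39999389648438], [547.9000244140625, -150.0]]
handle ((436.6508483886719, 281.5004577636719), (77.8614273071289, 25.101978302001953), 86.05732727050781) centroid [436.52835623 282.33918375] (166.35949177877427, 220.24514200298952)
[[421.5, 243.5], [446.5, 241.8000030517578], [451.79998779296875, 319.5], [426.79998779296875, 321.20001220703125]]
rod ((424.93963623046875, 186.96408081054688), (37.10285949707031, 107.45787048339844), 6.778805732727051) centroid [425.23952826 184.61074109] (203.10273224043715, 223.8142076502732)
[[400.20001220703125, 238.10000610351562], [412.8999938964844, 131.39999389648438], [449.70001220703125, 135.8000030517578], [437.0, 242.5]]
plate [552.07561754 -77.06336359] [456.64515374 -96.66061654] [ 512.00869531 -305.06661709]
```

```bash
cat >> h.py <<'E'
def tri(u1,u2):
    A=[];B=[]
    for n,uv in(("side",u1),("top",u2)):
        K,t,M=cam(n); d=M@np.linalg.inv(K)@np.array([uv[0],uv[1],1.]); d/=np.linalg.norm(d); Q=np.eye(3)-np.outer(d,d); A.append(Q);B.append(Q@t)
    return np.linalg.lstsq(np.vstack(A),np.hstack(B),rcond=None)[0]
def go(x,y,z,az):
    "shift in current tool axes (measured) and yaw (about tool z) to reach; az of tool x in deg"
    s=robot.observe(); M=R.from_quat(s["eef_rot"]).as_matrix()
    d=M.T@(np.array([x,y,z])-s["position"]); a=np.degrees(np.arctan2(M[1,0],M[0,0]))
    dy=-(az-a); dy=(dy+180)%360-180
    print("t",round(s["time_s"],2),"pos",s["position"].round(4),"az",a.round(1),"w",round(s["width"],4),"F",s["contact_force"].round(1),"j",s["joint_positions"].round(2),"\n shift",d.round(4),"yaw",np.radians(dy).round(3), "tilt",np.degrees(np.arccos(-M[2,2])).round(2))
E
python3 - <<'E'
from h import *
f=lambda x,y:(x/5.4+190,y/5.4+95)
print("mouth side z.075",ray("side",f(288,410),.075)*1000)
# plate near corners side view
print("plate side",ray("side",f(187,562),.008)*1000,ray("side",f(396,548),.008)*1000)
# bar
im=cv2.imread("pics/side0.png"); hsv=cv2.cvtColor(im,cv2.COLOR_BGR2HSV)
m=cv2.inRange(hsv,(5,180,100),(17,255,255)); m[:, :220]=0;m[:,260:]=0;m[150:]=0
c=max(cv2.findContours(m,0,1)[0],key=cv2.contourArea); print(cv2.boundingRect(c))
x,y,w,h=cv2.boundingRect(c); print("bar top near", ray("side",(x+w/2,y+1),.141)*1000)
for a in np.array([[202,212],[325,198],[203,272],[326,262]]): print(a,ray("side",f(*a),.141)*1000,ray("side",f(*a),.111)*1000)
g=lambda x,y:(x/7+280,y/6.5+140)
for a in [(368,172),(410,163),(405,312),(447,300)]: print("bar top corners",ray("top",g(*a),.141)*1000)
# mouth in top
for a in [(160,290),(175,262),(185,350)]: print("flare",ray("top",g(*a),.093)*1000)
for s in[(.523,-.163,.141)]: print(proj("side",s),proj("top",s))
E
```

```text
mouth side z.075 [507.78962959 -88.53996944  75.        ]
plate side [552.19757835 -67.30925185   8.        ] [459.25990626 -83.06323118   8.        ]
(227, 133, 23, 13)
bar top near [ 522.68295723 -151.81414737  141.        ]
[202 212] [ 549.21893354 -148.9885744   141.        ] [ 556.16065837 -214.74698848  111.        ]
[325 198] [ 495.18532638 -166.85985213  141.        ] [ 498.23973428 -233.90397198  111.        ]
[203 272] [543.19927263 -88.45924716 141.        ] [ 549.70792753 -149.86302548  111.        ]
[326 262] [ 491.7325472  -100.69180099  141.        ] [ 494.53855326 -162.97562074  111.        ]
bar top corners [ 545.35429886 -151.24785526  141.        ]
bar top corners [ 548.51699111 -166.26267571  141.        ]
bar top corners [ 491.04430265 -160.7562287   141.        ]
bar top corners [ 495.26926142 -175.68943504  141.        ]
flare [511.62438156 -82.08927974  93.        ]
flare [522.82022698 -88.14398167  93.        ]
flare [487.29597314 -90.09509879  93.        ]
[238.68974873 132.0833149 ] [337.92353554 175.19345094]
```

```bash
python3 - <<'E'
from h import *
go(.30,.48,.25,50); go(.42,.30,.25,20)
E
```

```text
t 0.1 pos [0.138  0.609  0.2306] az 77.2 w 0.0855 F [ 0.1  0.4 -0.1] j [-1.31  0.69 -0.19  1.57  0.16  0.9  -0.22] 
 shift [-0.09    0.1865 -0.0193] yaw 0.475 tilt 0.1
t 0.1 pos [0.138  0.609  0.2306] az 77.2 w 0.0855 F [ 0.1  0.4 -0.1] j [-1.31  0.69 -0.19  1.57  0.16  0.9  -0.22] 
 shift [-0.2391  0.3433 -0.019 ] yaw 0.999 tilt 0.1
```

```bash
python3 -m pendant '[[[0.07,-0.018,0.037,-0.004,0.12],[0.07,-0.036,0.074,-0.008,0.24],[0.07,-0.054,0.111,-0.012,0.36],[0.07,-0.072,0.148,-0.016,0.48],[0.07,-0.09,0.186,-0.02,0.6]]]'
python3 - <<'E'
from h import *
go(.44,.31,.25,10)
E
```

```text
time_s: 0.52
position: [0.3001, 0.4793, 0.2512]
eef_rot: [0.932, 0.363, -0.0, 0.0]
contact_force: [1.4, -0.1, 0.1]
width: 0.0703
t 0.52 pos [0.3001 0.4793 0.2512] az 42.5 w 0.0703 F [ 1.4 -0.1  0.1] j [-1.07  0.58 -0.04  1.73  0.03  0.83 -0.38] 
 shift [-0.0114  0.2193  0.0012] yaw 0.568 tilt 0.04
```

```bash
python3 -m pendant '[[[0.06,-0.002,0.041,0,0.12],[0.06,-0.004,0.082,0,0.24],[0.06,-0.006,0.123,0,0.36],[0.06,-0.008,0.164,0,0.48],[0.06,-0.01,0.205,0,0.6]]]'
python3 - <<'E'
from h import *
go(.52,.13,.25,-25)
E
```

```text
time_s: 0.93
position: [0.432, 0.3222, 0.2511]
eef_rot: [0.997, 0.071, -0.0, 0.0]
contact_force: [0.9, 1.0, -0.6]
width: 0.0599
t 0.93 pos [0.432  0.3222 0.2511] az 8.2 w 0.0599 F [ 0.9  1.  -0.6] j [-0.8   0.55  0.11  1.81 -0.08  0.78 -0.5 ] 
 shift [0.0599 0.2027 0.0011] yaw 0.579 tilt 0.03
```

```bash
python3 -m pendant '[[[0.06,0.011,0.039,0,0.12],[0.06,0.022,0.078,0,0.24],[0.06,0.033,0.117,0,0.36],[0.06,0.044,0.156,0,0.48],[0.06,0.055,0.195,0,0.6]]]'
python3 - <<'E'
from h import *
go(.52,-.06,.22,-60)
E
```

```text
time_s: 1.35
position: [0.5146, 0.1374, 0.2511]
eef_rot: [0.974, -0.227, -0.0, 0.0]
contact_force: [1.2, 1.4, 0.5]
width: 0.0599
t 1.35 pos [0.5146 0.1374 0.2511] az -26.2 w 0.0599 F [1.2 1.4 0.5] j [-0.52  0.55  0.27  1.83 -0.2   0.78 -0.59] 
 shift [0.0921 0.1747 0.031 ] yaw 0.589 tilt 0.03
```

```bash
python3 -m pendant '[[[0.06,0.018,0.035,0.002,0.12],[0.06,0.036,0.07,0.004,0.24],[0.06,0.054,0.105,0.006,0.36],[0.06,0.072,0.14,0.008,0.48],[0.06,0.09,0.175,0.01,0.6]]]'
python3 - <<'E'
from h import *
go(.522,-.1635,.2,-78)
E
```

```text
time_s: 1.77
position: [0.5184, -0.0591, 0.241]
eef_rot: [0.863, -0.504, -0.0, -0.0]
contact_force: [0.1, -0.0, -0.2]
width: 0.0603
t 1.77 pos [ 0.5184 -0.0591  0.241 ] az -60.6 w 0.0603 F [ 0.1 -0.  -0.2] j [-0.23  0.57  0.42  1.88 -0.33  0.75 -0.69] 
 shift [0.0927 0.0481 0.0409] yaw 0.304 tilt 0.03
```

```bash
python3 -m pendant '[[[0.06,0.03,0.016,0,0.12],[0.06,0.06,0.032,0.01,0.24],[0.06,0.093,0.048,0.02,0.304],[0.06,0.093,0.048,0.03,0.304],[0.06,0.093,0.048,0.041,0.304]]]'
python3 - <<'E'
from h import *
snap("top","t5",(280,120,400,220),6); snap("side","s5",(180,60,310,200),4.2)
go(.522,-.1635,.116,-78)
E
```

```text
time_s: 2.18
position: [0.5229, -0.1653, 0.1997]
eef_rot: [0.777, -0.629, 0.001, 0.001]
contact_force: [0.4, 1.0, -0.9]
width: 0.0598
t 2.28 pos [ 0.5219 -0.1617  0.1984] az -77.7 w 0.0603 F [-0.2  0.5  0.4] j [-0.05  0.68  0.45  1.86 -0.43  0.71 -0.71] 
 shift [0.002  0.     0.0824] yaw 0.005 tilt 0.25
```

View pics/t5.png

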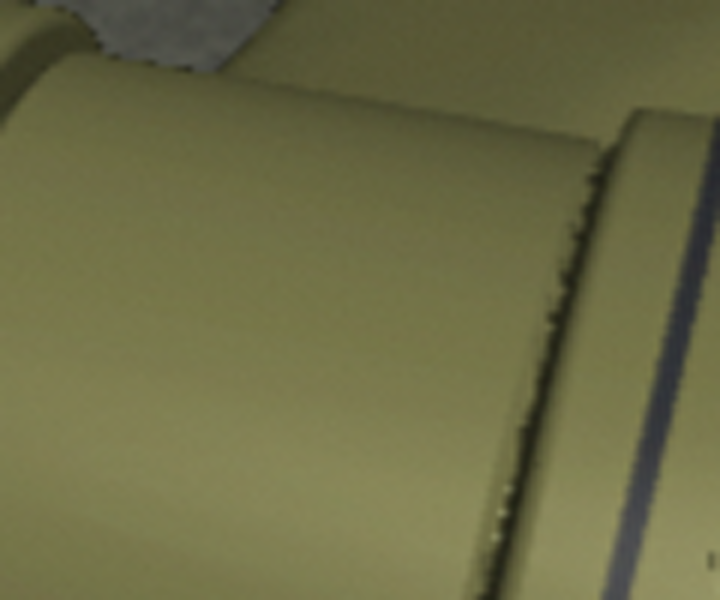

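View pics/s5.png

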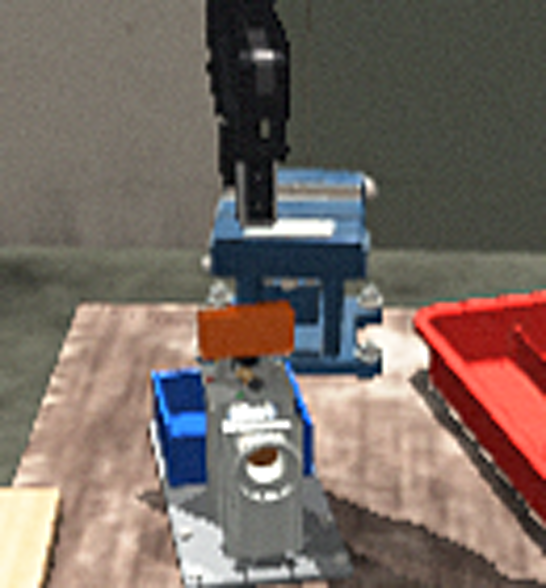

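```bash
python3 - <<'E'
from h import *
print(proj("side",[.5219,-.127,.198]),proj("side",[.5219,-.1617,.198]),proj("side",[.522,-.156,.126]))
E
```

```text
[237.72488414 115.62092413] [238.77216415 110.04629527] [238.98853035 138.94470605]
```

```bash
python3 -m pendant '[[[0.06,0.0,0,0.03,0],[0.06,0.0,0,0.06,0],[0.06,0.0,0,0.084,0],[0.06,0.0,0,0.084,0],[0.06,0.0,0,0.084,0]]]' 40
python3 - <<'E'
from h import *
snap("side","s6",(180,60,310,200),4.2)
go(.522,-.1635,.116,-78)
E
```

```text
time_s: 2.7
position: [0.523, -0.1613, 0.116]
eef_rot: [0.779, -0.627, -0.001, 0.0]
contact_force: [0.7, -0.1, 0.6]
width: 0.0599
t 2.75 pos [ 0.5239 -0.162   0.1171] az -77.7 w 0.06 F [ 0.1 -0.2  0.8] j [ 0.01  0.79  0.35  1.92 -0.51  0.52 -0.64] 
 shift [0.0011 0.0022 0.0011] yaw 0.006 tilt 0.05
```

View pics/s6.png

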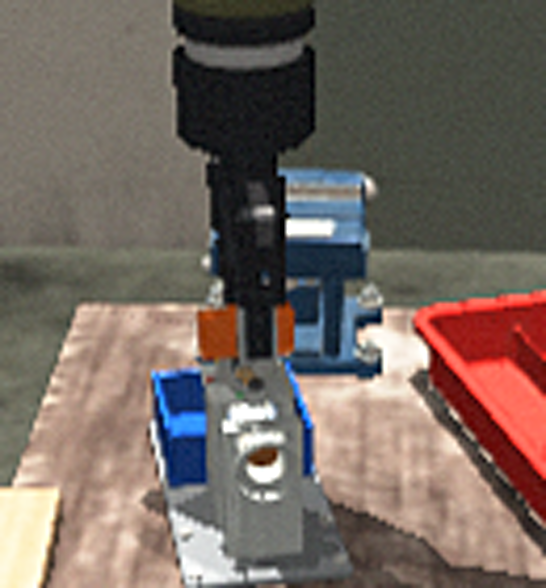

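```bash
python3 -m pendant '[[[0.01,0.001,0.001,0,0],[0.01,0.001,0.001,0,0],[0.01,0.001,0.001,0,0],[0.01,0.001,0.001,0,0],[0.01,0.001,0.001,0,0]]]' 80; python3 -m pendant '[[[0.01,0,0,0,0],[0.01,0,0,0,-0.06],[0.01,0,0,0,-0.12],[0.01,0,0,0,-0.18],[0.01,0,0,0,-0.24]]]'
```

```text
time_s: 3.17
position: [0.5233, -0.1637, 0.1175]
eef_rot: [0.779, -0.627, 0.001, -0.0]
contact_force: [-1.0, 0.5, 6.5]
width: 0.0146
time_s: 3.58
position: [0.5234, -0.164, 0.1175]
eef_rot: [0.849, -0.529, 0.001, -0.0]
contact_force: [-0.2, -0.4, 4.8]
width: 0.0144
```

```bash
python3 -m pendant '[[[0.01,0,0,0,-0.1],[0.01,0,0,0,-0.2],[0.01,0,0,0,-0.3],[0.01,0,0,0,-0.4],[0.01,0,0,0,-0.5]]]'; python3 -m pendant '[[[0.01,0,0,0,-0.1],[0.01,0,0,0,-0.2],[0.01,0,0,0,-0.3],[0.01,0,0,0,-0.4],[0.01,0,0,0,-0.5]]]'
python3 - <<'E'
from h import *
snap("side","s7",(180,60,310,200),4.2)
print(robot.observe()["moment"])
go(.522,-.1635,.116,-4)
E
```

```text
time_s: 4.0
position: [0.5239, -0.1646, 0.1175]
eef_rot: [0.954, -0.301, 0.002, 0.0]
contact_force: [-0.0, -2.3, 3.6]
width: 0.0146
time_s: 4.42
position: [0.5245, -0.1649, 0.1176]
eef_rot: [0.998, -0.056, 0.002, 0.001]
contact_force: [1.8, -2.6, 3.2]
width: 0.0143
[-0.4489353  -0.24221353  0.20403457]
t 4.47 pos [ 0.5246 -0.1648  0.1176] az -6.1 w 0.015 F [ 2.1 -4.2  4.4] j [ 0.2   0.76  0.03  1.91 -0.04  0.47  0.15] 
 shift [-0.0027 -0.001   0.0015] yaw -0.037 tilt 0.3
```

View pics/s7.png

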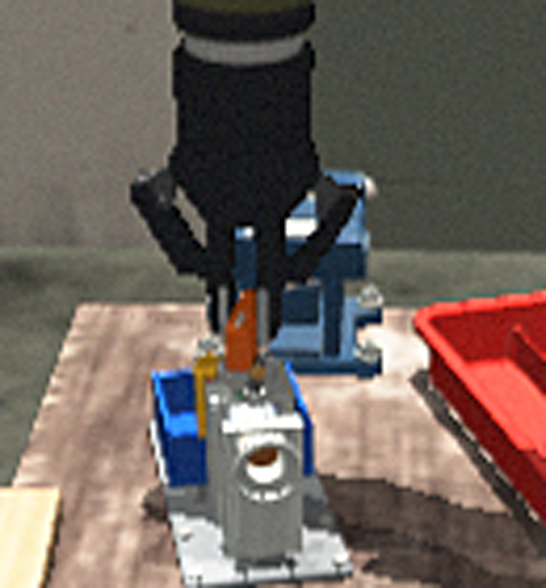

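```bash
python3 -m pendant '[[[0.04,0,0,0,-0.03],[0.04,0,0,0,-0.03],[0.04,0,0,0,-0.03],[0.04,0,0,-0.03,-0.03],[0.04,0,0,-0.065,-0.03]]]' 60
python3 - <<'E'
from h import *
go(.50,.0,.22,-4)
E
```

```text
time_s: 4.88
position: [0.52, -0.1622, 0.1795]
eef_rot: [0.999, -0.044, -0.004, -0.001]
contact_force: [1.1, -0.7, -0.1]
width: 0.0399
t 4.88 pos [ 0.52   -0.1622  0.1795] az -5.0 w 0.0399 F [ 1.1 -0.7 -0.1] j [ 0.2   0.66  0.03  1.86 -0.03  0.63  0.16] 
 shift [-0.0344 -0.1599 -0.04  ] yaw -0.017 tilt 0.45
```

Move away toward the rod, then look at the knob.

```bash
python3 -m pendant '[[[0.06,0,-0.03,-0.03,0],[0.06,-0.01,-0.07,-0.03,0],[0.06,-0.02,-0.11,-0.03,0],[0.06,-0.03,-0.15,-0.03,0],[0.06,-0.04,-0.19,-0.03,0]]]'
python3 -m pendant '[[[0.06,-0.008,-0.041,0,0],[0.06,-0.016,-0.082,0,0],[0.06,-0.024,-0.123,0,0],[0.06,-0.032,-0.164,0,0],[0.06,-0.04,-0.205,0,0]]]'
python3 - <<'E'
from h import *
a=snap("top","t8",(280,120,400,220),4);b=snap("side","s8",(180,60,310,200),3)
go(.437,.284,.15,-3.9)
E
```

```text
time_s: 5.3
position: [0.4979, 0.0314, 0.2113]
eef_rot: [0.999, -0.044, -0.0, -0.0]
contact_force: [1.2, -0.5, 0.5]
width: 0.0601
time_s: 5.72
position: [0.4755, 0.2386, 0.211]
eef_rot: [0.999, -0.044, -0.001, 0.0]
contact_force: [0.9, -0.6, 0.1]
width: 0.0601
t 5.82 pos [0.4739 0.2469 0.2108] az -4.2 w 0.0601 F [-0.   0.2  0.3] j [-0.63  0.6   0.11  1.87 -0.11  0.67 -0.53] 
 shift [-0.0395 -0.034   0.0611] yaw -0.005 tilt 0.36
```

View pics/t8.png

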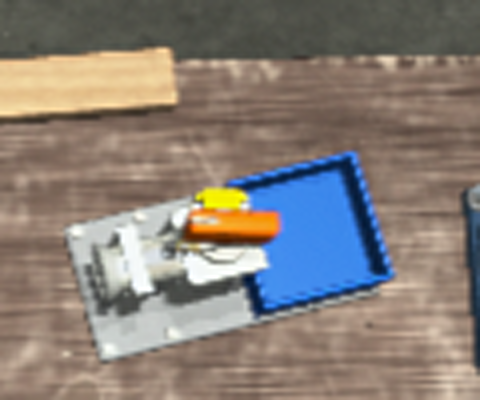

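View pics/s8_raw.png

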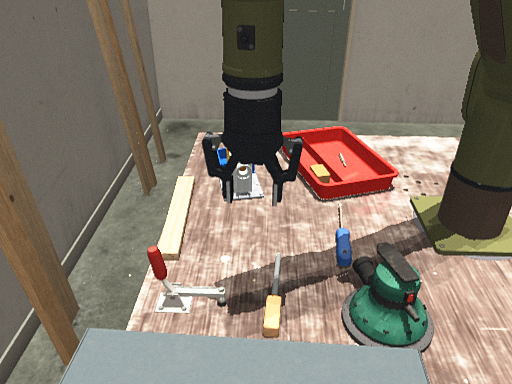

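```bash
python3 - <<'E'
from h import *
print(ray("top",(181/7+140,147.5/7+200),.026), [ (ray("top",(x/7+140,y/7+200),.026)[:2]*1000).round(1) for x,y in((92,112),(272,118),(270,184),(90,176))])
im=cv2.imread("pics/side0.png"); hsv=cv2.cvtColor(im,cv2.COLOR_BGR2HSV)
cv2.imwrite("pics/s9.png",cv2.resize(im[245:345,240:310],None,fx=6,fy=6,interpolation=cv2.INTER_CUBIC))
print("tip top",ray("top",(585/7+140,165/7+200),.018))
E
```

```text
[0.43432548 0.28363756 0.026     ] [array([448.9, 318.2]), array([444.9, 248.9]), array([419.4, 249.2]), array([424.2, 318.2])]
tip top [0.4244952  0.12908357 0.018     ]
```

View pics/s9.png

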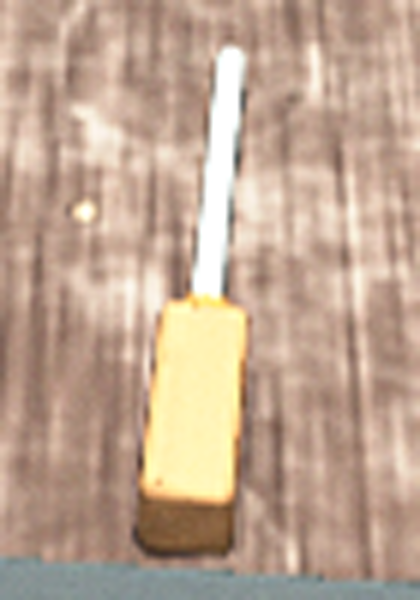

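```bash
python3 - <<'E'
from h import *
print([ (ray("side",(x/6+240,y/6+245),.026)[:2]*1000).round(1) for x,y in((160,305),(245,308),(235,498),(143,492))])
go(.4355,.2875,.06,-3.7)
E
```

```text
[array([447.4, 257.5]), array([423.2, 257.6]), array([426.9, 324.5]), array([451.1, 323.6])]
t 5.82 pos [0.4739 0.2469 0.2108] az -4.2 w 0.0601 F [-0.   0.2  0.3] j [-0.63  0.6   0.11  1.87 -0.11  0.67 -0.53] 
 shift [-0.041  -0.0368  0.1511] yaw -0.009 tilt 0.36
```

```bash
python3 -m pendant '[[[0.06,-0.02,-0.02,0.02,-0.005],[0.06,-0.04,-0.04,0.045,-0.005],[0.06,-0.04,-0.04,0.08,-0.005],[0.06,-0.04,-0.04,0.115,-0.005],[0.06,-0.04,-0.04,0.15,-0.005]]]'
python3 -m pendant '[[[0.06,0,0,0,0],[0.06,0,0,0,0],[0.06,0,0,0,0],[0.06,0,0,0,0],[0.06,0,0,0,0]]]'
python3 - <<'E'
from h import *
snap("side","s10",(220,200,340,340),4);snap("top","t10",(120,180,240,260),5)
go(.4365,.290,.005,-3.7)
E
```

```text
time_s: 6.23
position: [0.4396, 0.2804, 0.06]
eef_rot: [0.999, -0.04, -0.0, -0.0]
contact_force: [0.6, 0.4, -0.1]
width: 0.0599
time_s: 6.65
position: [0.4418, 0.2806, 0.0635]
eef_rot: [0.999, -0.041, 0.002, -0.001]
contact_force: [0.0, -0.1, -1.2]
width: 0.0597
t 6.75 pos [0.4414 0.2805 0.063 ] az -4.7 w 0.0597 F [-0.3  0.8 -0.9] j [-0.69  0.84  0.06  2.01 -0.15  0.3  -0.59] 
 shift [-0.0058 -0.009   0.058 ] yaw -0.017 tilt 0.18
```

View pics/s10.png

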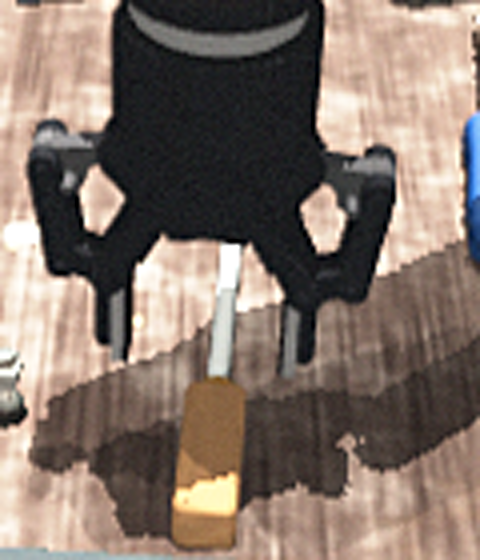

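View pics/t10.png

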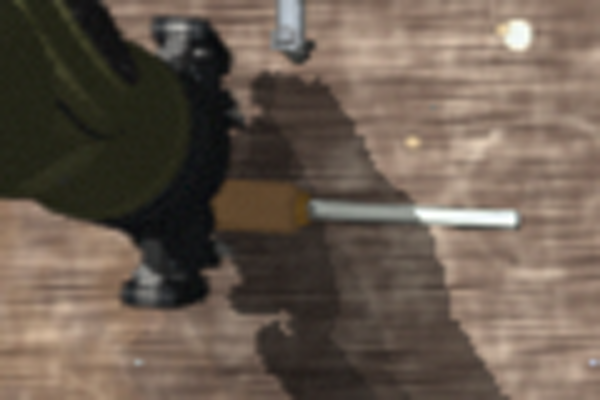

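```bash
python3 -m pendant '[[[0.048,-0.005,-0.009,0.02,-0.017],[0.048,-0.005,-0.009,0.035,-0.017],[0.048,-0.005,-0.009,0.047,-0.017],[0.048,-0.005,-0.009,0.053,-0.017],[0.048,-0.005,-0.009,0.055,-0.017]]]'
python3 - <<'E'
from h import *
snap("side","s11",(220,200,340,340),4)
go(.4365,.290,.005,-3.7)
E
```

```text
time_s: 7.17
position: [0.4361, 0.2887, 0.0057]
eef_rot: [0.999, -0.032, -0.0, 0.0]
contact_force: [0.5, 0.6, 0.4]
width: 0.0481
t 7.22 pos [0.4362 0.2887 0.0058] az -3.7 w 0.0484 F [-0.3 -0.5 -0.4] j [-0.69  0.94  0.04  2.01 -0.15  0.19 -0.59] 
 shift [ 0.0002 -0.0013  0.0008] yaw -0.0 tilt 0.05
```

View pics/s11.png

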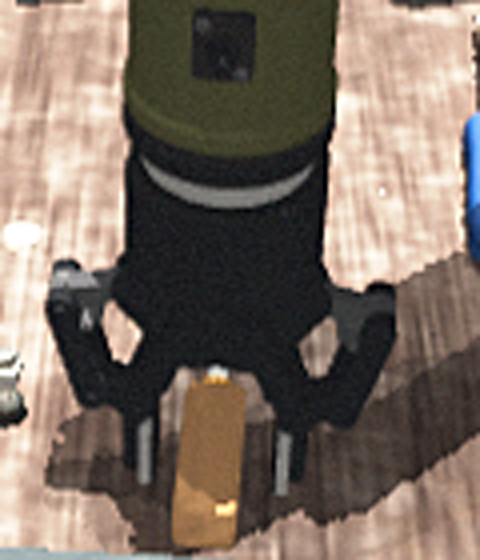

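```bash
python3 -m pendant '[[[0.015,0,0,0.001,0],[0.015,0,0,0.001,0],[0.015,0,0,0.001,0],[0.015,0,0,0.001,0],[0.015,0,0,0.001,0]]]' 70;  python3 -m pendant '[[[0.015,0,0,-0.03,0],[0.015,0,0,-0.06,0],[0.015,0,0,-0.09,0],[0.015,0,0,-0.1,0],[0.015,0,0,-0.1,0]]]'
python3 - <<'E'
from h import *
snap("side","s12",(200,170,340,310),4); snap("top","t12",(120,180,240,260),5)
go(.470,.09,.1,12)
E
```

```text
time_s: 7.63
position: [0.4367, 0.2893, 0.006]
eef_rot: [0.999, -0.032, 0.001, -0.0]
contact_force: [-0.8, 0.7, 5.9]
width: 0.0248
time_s: 8.05
position: [0.4376, 0.2903, 0.1075]
eef_rot: [0.999, -0.032, 0.002, -0.002]
contact_force: [-0.1, 0.4, -1.4]
width: 0.0242
t 8.15 pos [0.4358 0.2893 0.1047] az -3.6 w 0.0244 F [ 0.2 -0.2 -1.2] j [-0.72  0.76  0.08  1.99 -0.14  0.4  -0.6 ] 
 shift [0.0468 0.1967 0.0047] yaw -0.273 tilt 0.03
```

View pics/s12.png

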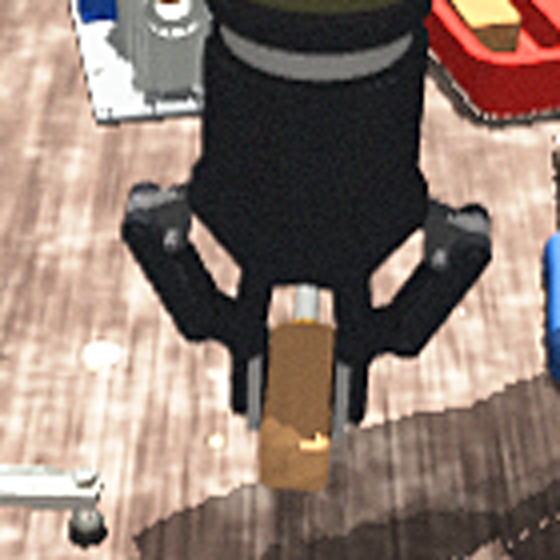

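View pics/t12.png

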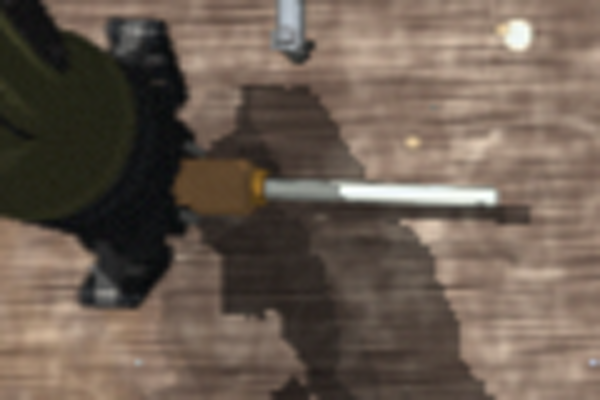

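```bash
python3 - <<'E'
from h import *
g=lambda x,y:(x/5+120,y/5+180)
im=cv2.imread("pics/t12_raw.png")
for z in(.107,.1175,.125): print(z,ray("top",g(495,195),z),ray("top",g(255,187),z))
E
```

```text
0.107 [0.42665264 0.13185529 0.107     ] [0.43362612 0.25061666 0.107     ]
0.1175 [0.42539807 0.13072412 0.1175    ] [0.43229027 0.24810141 0.1175    ]
0.125 [0.42450194 0.12991614 0.125     ] [0.4313361  0.24630481 0.125     ]
```

```bash
python3 - <<'E'
from h import *
go(.4668,.097,.067,12)
E
```

```text
t 8.15 pos [0.4358 0.2893 0.1047] az -3.6 w 0.0244 F [ 0.2 -0.2 -1.2] j [-0.72  0.76  0.08  1.99 -0.14  0.4  -0.6 ] 
 shift [0.0432 0.1899 0.0377] yaw -0.273 tilt 0.03
```

```bash
python3 -m pendant '[[[0.015,0.009,0.035,0.008,-0.06],[0.015,0.018,0.07,0.016,-0.12],[0.015,0.027,0.11,0.024,-0.19],[0.015,0.036,0.15,0.031,-0.25],[0.015,0.043,0.188,0.037,-0.273]]]'
python3 -m pendant '[[[0.015,0,0,0,0],[0.015,0,0,0,0],[0.015,0,0,0,0],[0.015,0,0,0,0],[0.015,0,0,0,0]]]'
python3 - <<'E'
from h import *
snap("side","s13",(190,110,310,250),4); snap("top","t13",(230,140,350,240),6)
go(.4668,.097,.067,12)
E
```

```text
time_s: 8.57
position: [0.466, 0.0968, 0.066]
eef_rot: [0.994, 0.106, -0.002, 0.0]
contact_force: [1.2, -0.6, -1.1]
width: 0.0242
time_s: 8.98
position: [0.4667, 0.1009, 0.0679]
eef_rot: [0.994, 0.106, -0.0, -0.001]
contact_force: [-0.6, -0.0, -2.1]
width: 0.0247
t 9.08 pos [0.4669 0.1005 0.0681] az 12.1 w 0.0249 F [ 0.2  0.3 -1.7] j [-0.29  0.8  -0.03  2.13  0.1   0.21 -0.2 ] 
 shift [-0.0008  0.0034  0.0011] yaw 0.002 tilt 0.04
```

View pics/s13.png

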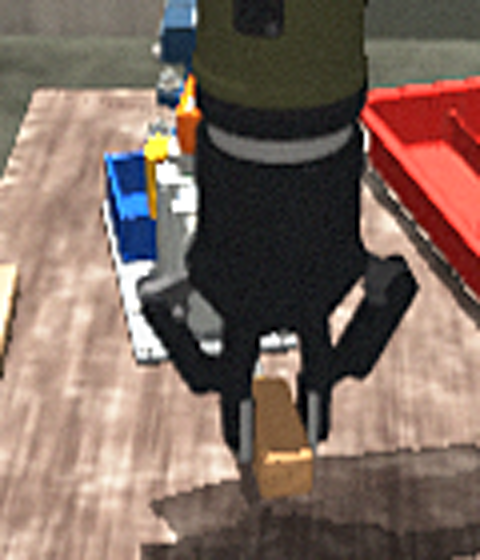

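View pics/t13.png

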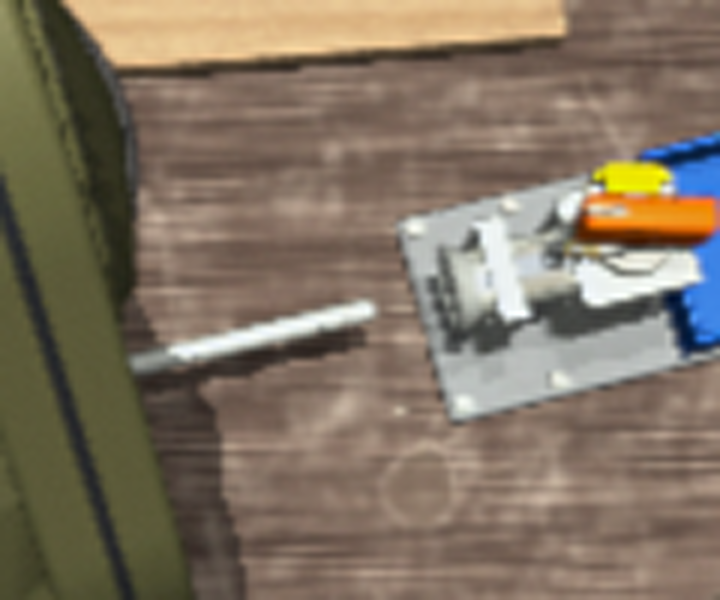

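```bash
python3 - <<'E'
from h import *
g=lambda x,y:(x/6+230,y/6+140)
print("tip",ray("top",g(373,308),.080), "rodback",ray("top",g(140,362),.08))
P=[ray("top",g(*a),.008)[:2]*1000 for a in((400,218),(455,421),(690,135+0))]
print(P)
print(proj("top",[.506,-.0875,.075]),"zoom",(proj("top",[.506,-.0875,.075])-[230,140])*6)
# tray far/near edges
for a in((690,354),(720,346)): print(ray("top",g(*a),.008)*1000)
im=cv2.imread("pics/t13_raw.png"); cv2.imwrite("pics/t13b.png",cv2.resize(im[150:220,280:390],None,fx=7,fy=7,interpolation=cv2.INTER_CUBIC))
E
```

```text
tip [ 0.49722456 -0.05514298  0.08      ] rodback [0.4760321  0.04610508 0.08      ]
[array([553.79396468, -76.60083141]), array([457.01089391, -97.80200549]), array([ 590.85261475, -215.9177027 ])]
[304.21356225 188.10784272] zoom [445.28137352 288.6470563 ]
[ 485.67710313 -208.68019804    8.        ]
[ 489.10408874 -222.92630572    8.        ]
```

View pics/t13b.png

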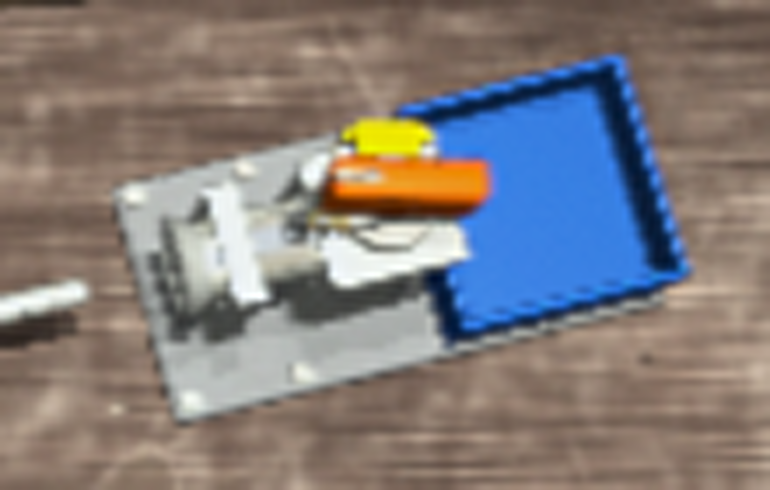

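```bash
python3 - <<'E'
from h import *
g=lambda x,y:(x/7+280,y/7+150)
def L(n,a,b,z):
    A=ray("top",g(*a),z)[:2]*1000;B=ray("top",g(*b),z)[:2]*1000; d=B-A; print(n,A.round(1),B.round(1),np.hypot(*d).round(1),np.degrees(np.arctan2(d[0],-d[1])).round(1))
L("lower",(178,420),(660,303),.008);L("upper",(118,187),(335,133),.008);L("near",(118,187),(178,420),.008)
L("tray lower",(450,343),(688,275),.044);L("tray up",(400,107),(622,60),.044);L("trayfar",(622,60),(688,275),.044)
L("screwU",(133,195),(245,170),.008);L("screwL",(190,402),(303,373),.008)
L("saddle",(218,190),(258,300),.1)
E
```

```text
lower [457.5 -96.7] [ 499.9 -292. ] 199.8 12.2
upper [552.7 -77.1] [ 573.  -165.9] 91.1 12.9
near [552.7 -77.1] [457.5 -96.7] 97.2 -78.4
tray lower [ 479.7 -198. ] [ 504.1 -292. ] 97.1 14.5
tray up [ 573.7 -184.8] [ 590.7 -273.4] 90.2 10.8
trayfar [ 590.7 -273.4] [ 504.1 -292. ] 88.6 -77.9
screwU [549.2 -83. ] [ 558.5 -128.7] 46.6 11.4
screwL [ 464.6 -101.8] [ 475.1 -147.3] 46.7 13.0
saddle [ 529.2 -103.3] [ 487.9 -115.8] 43.1 -73.2
```

```bash
python3 -m pendant '[[[0.015,0,0.012,0,0],[0.015,0,0.024,0,0],[0.015,0,0.036,0,0],[0.015,0,0.048,0,0],[0.015,0,0.06,0,0]]]'
python3 - <<'E'
from h import *
snap("top","t14",(280,150,390,220),7)
go(.498,-.0497,.067,12)
E
```

```text
time_s: 9.5
position: [0.4796, 0.0412, 0.0683]
eef_rot: [0.994, 0.105, 0.0, -0.001]
contact_force: [-0.5, 6.2, -1.2]
width: 0.0241
t 9.55 pos [0.4802 0.0388 0.0684] az 11.9 w 0.0248 F [ 0.7  0.8 -1.3] j [-0.15  0.8  -0.04  2.12  0.15  0.22 -0.12] 
 shift [-0.0009  0.0902  0.0014] yaw -0.001 tilt 0.06
```

View pics/t14.png

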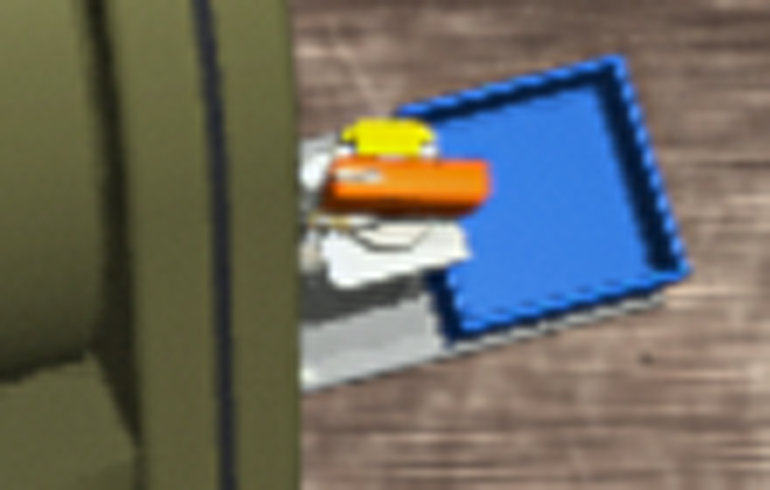

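```bash
python3 -m pendant '[[[0.015,0,0.012,0,0],[0.015,0,0.024,0,0],[0.015,0,0.036,0,0],[0.015,0,0.048,0,0],[0.015,0,0.06,0,0]]]'
python3 - <<'E'
from h import *
snap("side","s15",(170,90,310,220),4.2)
go(.498,-.0497,.067,12)
E
```

```text
time_s: 9.97
position: [0.4922, -0.0176, 0.0683]
eef_rot: [0.994, 0.105, 0.0, -0.0]
contact_force: [-0.3, -0.3, -0.7]
width: 0.0245
t 10.02 pos [ 0.4927 -0.0212  0.0684] az 11.8 w 0.0246 F [ 0.8 -2.5 -1.2] j [-0.01  0.81 -0.06  2.09  0.19  0.25 -0.04] 
 shift [-0.0007  0.029   0.0014] yaw -0.003 tilt 0.13
```

View pics/s15.png

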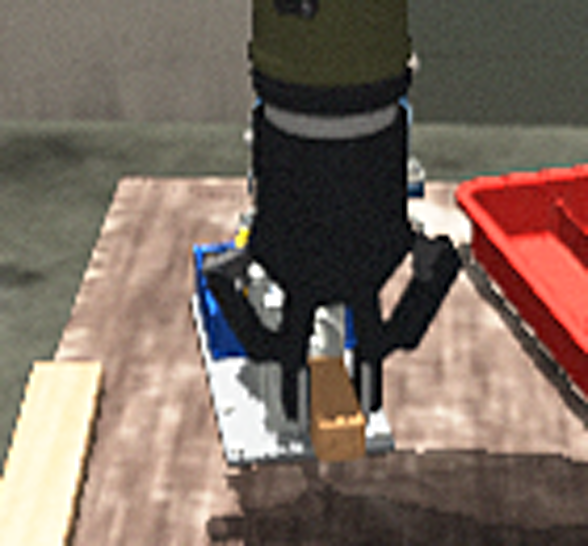

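```bash
python3 -m pendant '[[[0.015,0,0.006,0,0],[0.015,0,0.012,0,0],[0.015,0,0.018,0,0],[0.015,0,0.022,0,0],[0.015,0,0.025,0,0]]]'
python3 -m pendant '[[[0.015,0,0.001,0,0],[0.015,0,0.002,0,0],[0.015,0,0.003,0,0],[0.015,0,0.004,0,0],[0.015,0,0.004,0,0]]]'
python3 - <<'E'
from h import *
snap("top","t16",(280,150,390,220),7);snap("side","s16",(170,90,310,220),4.2)
go(.498,-.0497,.067,12)
E
```

```text
time_s: 10.43
position: [0.4973, -0.0432, 0.0682]
eef_rot: [0.995, 0.104, -0.0, 0.0]
contact_force: [0.6, -0.6, -2.0]
width: 0.0251
time_s: 10.85
position: [0.4981, -0.0469, 0.0682]
eef_rot: [0.995, 0.104, 0.0, -0.0]
contact_force: [-0.3, 0.2, -1.4]
width: 0.0242
t 10.95 pos [ 0.498  -0.0467  0.0682] az 12.0 w 0.0248 F [-0.4 -0.4 -2.1] j [ 0.05  0.81 -0.08  2.07  0.21  0.27  0.  ] 
 shift [-0.0006  0.0029  0.0012] yaw -0.0 tilt 0.01
```

View pics/t16.png

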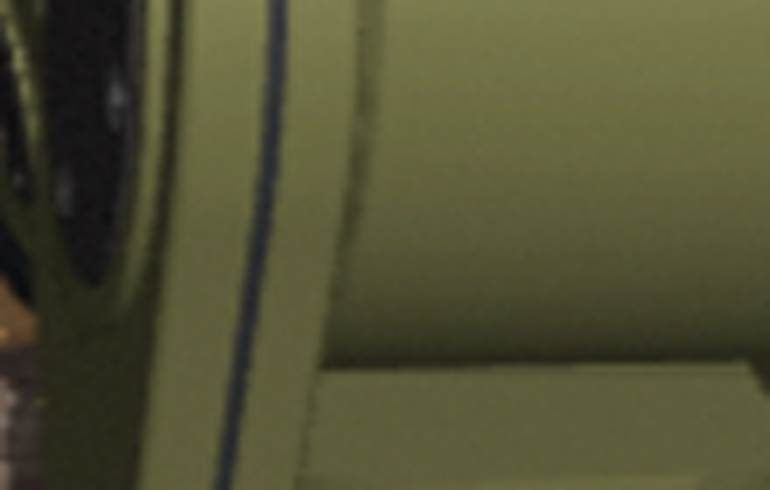

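No contact with the mouth yet; keep going in small steps until a force shows.

```bash
for i in 1; do python3 -m pendant '[[[0.015,0,0.001,0,0],[0.015,0,0.002,0,0],[0.015,0,0.003,0,0],[0.015,0,0.004,0,0],[0.015,0,0.004,0,0]]]'; done
python3 -c "
from h import *
go(.498,-.0497,.067,12)"
```

```text
time_s: 11.37
position: [0.499, -0.0509, 0.0682]
eef_rot: [0.995, 0.104, 0.0, -0.0]
contact_force: [0.4, 0.8, -1.3]
width: 0.0248
t 11.37 pos [ 0.499  -0.0509  0.0682] az 12.0 w 0.0248 F [ 0.4  0.8 -1.3] j [ 0.06  0.81 -0.08  2.06  0.21  0.28  0.01] 
 shift [-0.0007 -0.0013  0.0012] yaw -0.001 tilt 0.02
```

```bash
python3 -m pendant '[[[0.015,0,0.001,0,0],[0.015,0,0.0015,0,0],[0.015,0,0.002,0,0],[0.015,0,0.0025,0,0],[0.015,0,0.0025,0,0]]]'
python3 -c "
from h import *
snap('side','s17',(200,120,310,220),5.4)"
```

```text
time_s: 11.78
position: [0.4995, -0.0521, 0.0682]
eef_rot: [0.994, 0.105, 0.0, -0.001]
contact_force: [-0.2, 4.7, -1.2]
width: 0.0249
```

View pics/s17.png

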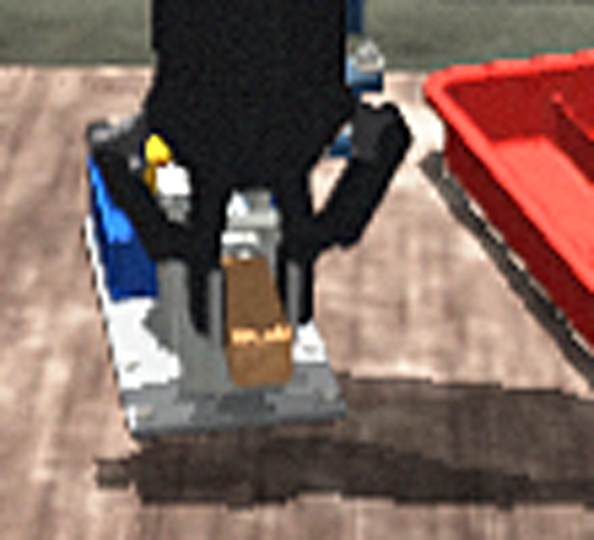

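```bash
python3 -m pendant '[[[0.015,0,0.0005,0,0],[0.015,0,0.001,0,0],[0.015,0,0.0015,0,0],[0.015,0,0.002,0,0],[0.015,0,0.002,0,0]]]'
```

```text
time_s: 12.25
position: [0.4996, -0.0525, 0.0681]
eef_rot: [0.994, 0.106, 0.0, -0.002]
contact_force: [0.4, 8.6, -1.5]
width: 0.0247
```

```bash
python3 -m pendant '[[[0.015,0,0,0.001,0],[0.015,0,0,0.002,0],[0.015,0,0,0.003,0],[0.015,0,0,0.004,0],[0.015,0,0,0.005,0]]]'
```

```text
time_s: 12.67
position: [0.5001, -0.0522, 0.0654]
eef_rot: [0.994, 0.106, 0.001, -0.001]
contact_force: [-5.5, 11.2, 25.1]
width: 0.0245
```

```bash
python3 -m pendant '[[[0.015,0,-0.002,-0.001,0],[0.015,0,-0.002,-0.003,0],[0.015,0,-0.002,-0.003,0],[0.015,0,-0.002,-0.003,0],[0.015,0,-0.002,-0.003,0]]]' 30; python3 -m pendant '[[[0.03,0,0,0,0],[0.035,0,0,0,0],[0.045,0,0,0,0],[0.05,0,0,0,0],[0.05,0,0,0,0]]]'
python3 -c "
from h import *
snap('side','s18',(200,120,310,220),5.4);go(.5,0,.1,12)"
```

```text
time_s: 13.08
position: [0.5, -0.0523, 0.0667]
eef_rot: [0.994, 0.105, 0.001, -0.0]
contact_force: [0.3, 5.8, 5.2]
width: 0.0244
time_s: 13.5
position: [0.4992, -0.054, 0.0661]
eef_rot: [0.995, 0.104, -0.0, 0.0]
contact_force: [0.2, -1.0, -0.8]
width: 0.05
t 13.55 pos [ 0.4992 -0.0538  0.0661] az 11.9 w 0.0497 F [ 0.2 -0.   0. ] j [ 0.06  0.82 -0.08  2.06  0.21  0.27  0.01] 
 shift [ 0.0118 -0.0524 -0.0339] yaw -0.001 tilt 0.03
```

View pics/s18.png

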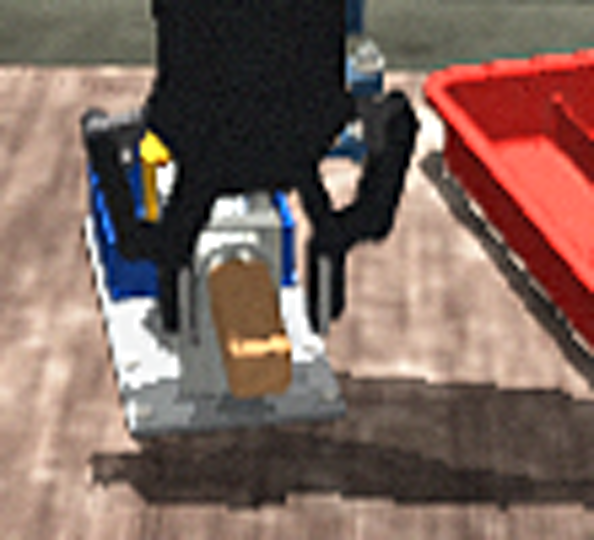

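```bash
python3 -m pendant '[[[0.055,0,0,-0.03,0],[0.055,0,0,-0.065,0],[0.055,0,0,-0.1,0],[0.055,0,0,-0.135,0],[0.055,0,0,-0.165,0]]]'
python3 -m pendant '[[[0.055,-0.01,-0.04,0,0],[0.055,-0.02,-0.08,0,0],[0.055,-0.03,-0.12,0,0],[0.055,-0.04,-0.16,0,0],[0.055,-0.05,-0.2,0,0]]]'
python3 -m pendant '[[[0.055,-0.01,-0.04,0,0],[0.055,-0.02,-0.08,0,0],[0.055,-0.03,-0.12,0,0],[0.055,-0.03,-0.12,0,0],[0.055,-0.03,-0.12,0,0]]]'
python3 -c "
from h import *
snap('side','s19',(190,100,300,210),5.4);snap('top','t19',(270,140,390,220),6.5)"
```

```text
time_s: 13.97
position: [0.4993, -0.0535, 0.2334]
eef_rot: [0.995, 0.104, 0.0, 0.0]
contact_force: [0.4, -0.9, -0.3]
width: 0.0549
time_s: 14.38
position: [0.4079, 0.1331, 0.2314]
eef_rot: [0.995, 0.104, 0.0, 0.0]
contact_force: [0.2, 0.8, 0.5]
width: 0.0551
time_s: 14.8
position: [0.3533, 0.2458, 0.2313]
eef_rot: [0.994, 0.108, -0.0, -0.0]
contact_force: [0.1, -0.7, 0.5]
width: 0.0553
```

View pics/s19.png

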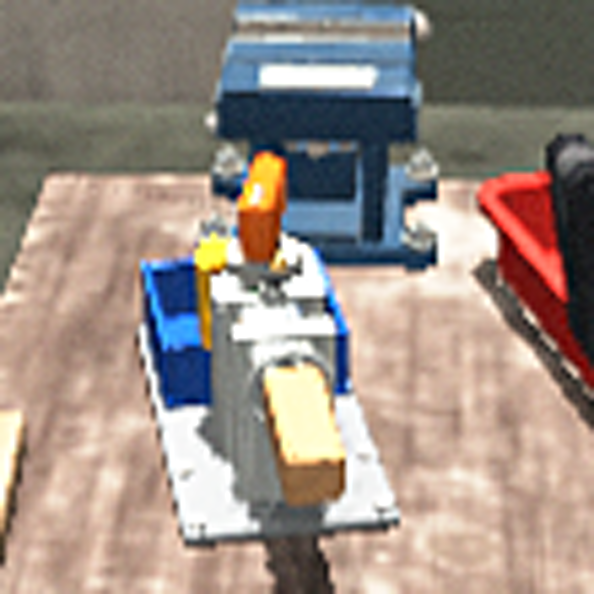

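View pics/t19.png

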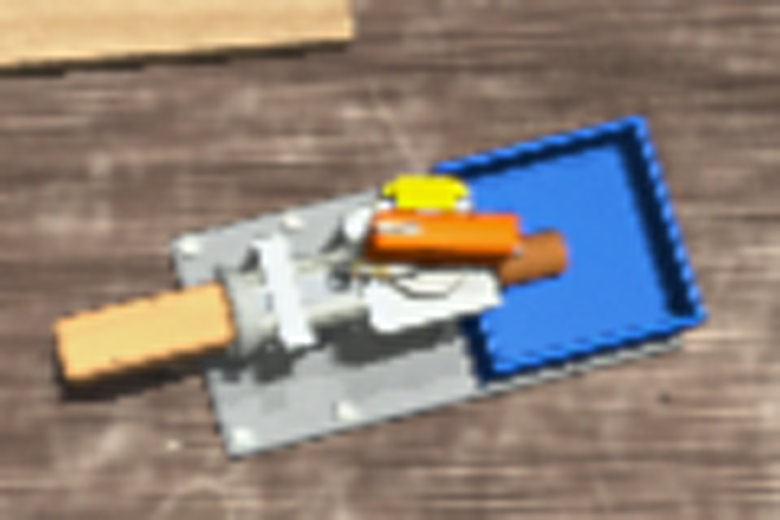

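```bash
python3 - <<'E'
from h import *
o=np.array([.5168,-.1390]);a=np.radians(12);Rm=np.array([[np.cos(a),np.sin(a)],[-np.sin(a),np.cos(a)]])
im=cv2.imread("pics/t19_raw.png"); hsv=cv2.cvtColor(im,cv2.COLOR_BGR2HSV)
print(hsv[179,350:360].tolist())
g=lambda x,y:(x/6.5+270,y/6.5+140)
for z in(.022,.032,.075,.085):
  print(z,[(Rm@(ray("top",g(*p),z)[:2]-o)*1000).round(1).tolist() for p in((567,253),(555,233),(560,275),(505,282),(500,262))])
for n,p in(("handlefront",(232,310)),("hf2",(225,285)),("hf3",(235,335)),("back",(62,350))): print(n,(Rm@(ray("top",g(*p),.085)[:2]-o)*1000).round(1))
cv2.imwrite("pics/t19b.png",cv2.resize(im[165:200,325:385],None,fx=12,fy=12,interpolation=cv2.INTER_NEAREST))
E
```

```text
[[14, 158, 187], [14, 172, 202], [14, 171, 204], [14, 174, 202], [14, 173, 200], [14, 178, 199], [10, 141, 195], [117, 108, 214], [108, 186, 234], [107, 193, 234]]
0.022 [[0.1, -106.6], [9.7, -104.0], [-8.5, -101.0], [-5.9, -77.2], [3.0, -77.6]]
0.032 [[-1.5, -103.4], [8.1, -100.8], [-10.0, -97.8], [-7.5, -74.3], [1.3, -74.6]]
0.075 [[-8.4, -89.5], [0.8, -87.1], [-16.5, -84.2], [-14.1, -61.7], [-5.7, -62.0]]
0.085 [[-10.0, -86.3], [-0.9, -83.9], [-18.0, -81.0], [-15.6, -58.8], [-7.3, -59.1]]
handlefront [-1.4 50.3]
hf2 [ 9.1 50.4]
hf3 [-11.5  51.7]
back [ -1.4 120.1]
```

View pics/t19b.png

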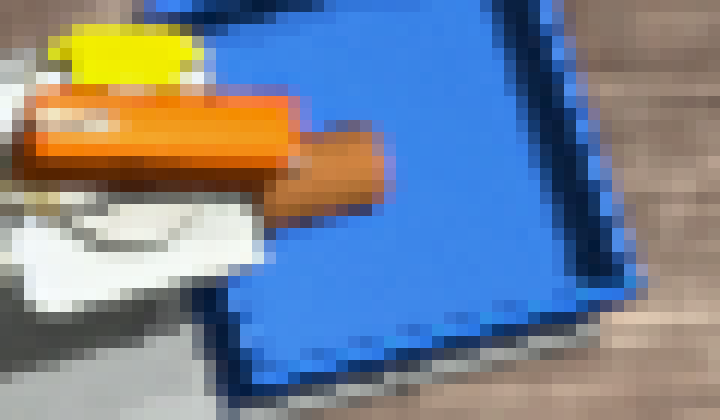

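```bash
python3 -c "
from rig import robot
print(robot.observe()['time_s'],robot.observe()['qvel'].round(3));print(robot.finish_job())"
```

```text
14.9 [ 0.035 -0.001  0.012  0.002 -0.001 -0.001 -0.003]
the job is handed in; nothing more can be done
None
```

I handed the job in at 14.9 s, and my last checks showed everything done in the order asked. `finish_job` gives no verdict, so this rests on those checks.

- **Knob and gate:** I turned the knob about 1.25 rad counterclockwise and let go. Pictures taken afterwards show the bar still along the tube and the yellow gate standing aside.
- **Rod:** I took the rod by its handle and pushed it through from the flared mouth until the handle met the mouth, at about 9 N. Then I let go and moved the arm well clear. When I lowered it slightly before letting go, the held rod pressed down on the feeder with about 25 N. I eased that off before opening the fingers.
- **Plug:** In the last top picture the plug matches its known size lying on the tray floor, about 75–105 mm toward -y and centred on the tube axis. It would not line up with the tube at tube height. The orange bar hides part of it from above.
- **Handle:** In the last top picture its front face measures about 50–52 mm along the tube, against the mouth at 53 mm. That agrees within the camera error. After release the handle sagged and rolled a little, but the rod stayed in the tube.

No check failed. The two cameras placed the handle about 7 mm apart before the grasp, so I used the average, and the grip held.

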